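Load the chilled egg box and close it up

ROBOT

A 6-joint arm with a two-finger parallel gripper is mounted at the origin on the work surface. World frame = base frame: x ahead of the robot, y to its left, z up, the work surface at z = 0. Lengths are in mm, angles in rad, forces in N, time in s.
With the tool pointing down it reaches from about 350 to 875 mm from the base axis. Payload 4.2 kg.
Tool frame: the origin (TCP) lies on the mounting face of the last link; the fingertips stand 173 mm ahead of it and the grasp point (between the pads) lies 155 mm ahead of it; z points along the fingers, y is the direction in which the jaws open and shut (so a half turn about z gives the same grasp; the last joint's range is limited). The gripper opens to 85 mm and grips with 20 to 120 N. Pads are 22 mm wide; open, the fingers measure 114 mm over their backs; the gripper's body (76 mm by 85 mm) begins 54 mm behind the grasp point. The pads swing forward as they close: fully open they stand 13 mm farther back than shut.
Start: joints at [0.259, 0.385, 0.008, 0, -1.194, -0.259], TCP at [624.98, 0.025, 404.712] pointing down, gripper open.
Joint ranges: [-3.14, 3.14], [-1.21, 2.06], [-1.07, 1.41], [-3.16, 2.05], [-2.99, -0.16], [-3.1, 3.1]. Speed limits (rad/s): [2.79, 2.79, 3.14, 3.14, 3.14, 3.14].

INTERFACE

Orientations are given as a unit quaternion [x, y, z, w].
In Python, from bench import arm gives the robot as it stands. The module is installed in compiled form; this text tells all that it offers.
- The arm moves only by the tool play_rows, never from a script. Its argument "moves" is a list of rows, each a list of 3 entries, a list of its own where there are three numbers: the shift along the world's x, y, z in units of 30 cm (1.0 is 30 cm), then the turn about the world's z in units of 30 degrees (1.0 is 30 degrees), then the gripper's target within -1 to 1 (shut at 1, half-way at 0, fully open at -1). In form: [[[x, y, z], turn, jaw], ...]. A call has 1 to 12 rows; each row is the pose to reach, as a shift and turn from the pose measured when the call began; what a row does not reach only later rows make up. A row lasts 1/8 s, in which the tool goes at most 62.5 mm and 10.7 degrees, less where a joint would pass 70% of its speed; a pose out of reach is approached as far as the arm can. A call with a number of a shift or a turn outside -1 to 1 is refused whole. A call with a gripper value outside its range is refused whole. The fingers move at their own pace and stop on an object; the grip force is fixed at half the most. Time passes only in rows, so rows that repeat a pose let the fingers close. It gives the time, the measured TCP pose, the force and the opening at its end, in the units of the state.
- arm.read_state(): the state, without advancing time (a new reading comes with each control period).
- arm.get_image(name): name is "scene" or "side" or "wrist"; returns a dict with "pixels" (420x560x3 uint8, red, green, blue), "vfov" (degrees; the focal length in pixels is half the picture's height over the tangent of half this angle, whatever the lens; pixels are square), "cx", "cy" (the principal point, pixels), "xyz" and "rotation" of the camera in the world. Camera axes: x right, y up, looking along -z (the intrinsics and any distortion apply to the point x, -y, -z); pixel columns grow to the right and rows downward; lengths in mm; the calibration is good to about 2 mm. A picture is of the moment at which its call begins. There is no depth.
- arm.job_done(): hands the job in, once; it reports no verdict.
Trained networks look in a picture, given as the dict that the camera call returned (one of the last four; its "shot" number tells which), for a name from the list of things; names that differ only in an ending like _2 or _b are one class to them, and where a whole thing is asked for, a point or a joint stands for the part that bears it (a point fixed in the world has none). Each returns a list of dicts, best first, with "conf" (0 to 1); they miss things now and then, are a little off and sometimes report something else, mostly with a low value. They report only what shows in the picture. A call takes as long as a camera call.
- arm.look_for(name, picture): "centre" ([x, y, z] in mm, in world coordinates, good to about 4 mm: the middle of the surface that is visible of it).
The state is a dict: "clock": time; "joints": joint angles; "joint_vel": joint speeds; "joint_efforts": joint torques, N m; "position": TCP position; "ee_rot": TCP orientation; "contact_force": force on the tool from outside, world axes, zero at the start; "wrist_torque": the same for the moment, N m; "gripper_width": finger opening in mm.
Only numpy, scipy, OpenCV 4.12 (cv2) and the standard library are available. Lean on these libraries where they do the work, as an engineer would, in place of code of your own. Each camera call takes 0.05 s, during which the arm holds its last target.

TASK

Switch the isolator beside the chilled box off, then put every pack of quail eggs from the mat into the box, each standing flat on the box floor and right way up. Then shut the lid fully, after that bring the hold-down clamp all the way down onto the lid, and last of all flip the isolator back on. Leave the flask, the honey jar and the mug where they stand.

Things in the scene. Friction and masses are not known exactly. Their poses are not given: they have to be found in the camera images.
- chillbox: Grey open chilled box, fixed, 170 (x) by 380 (y) by 78 mm high; walls and floor 10 mm: inside 150 by 360 mm, 68 mm deep. Origin: centre of its underside; -x is its front (faces the robot, yaw up to 0.12 rad), the lid hinges on top of its +x wall. A chiller unit (68 mm high, 50 wide) abuts its +y end. Four packs fit side by side, lengthwise along the box x, 26 mm apart and from the ends.
- lid (a joint): Angle of the white lid (170 by 380 by 8 mm): 0 = shut flat on the box rim, grows as it opens, 1.57 = upright, stop at 1.9. Starts open at 1.55 to 1.75. Stiff hinge: the lid stays at whatever angle it is left and must be pushed all the way down (about 2 to 4 N at its free edge).
- lid_hinge (a point): Middle of the lid's hinge line, at the top of the box's +x wall; the line runs along the box's y. The lid's underside passes through it; the lid reaches 170 mm from it to its free edge.
- lid_handle (a point): Middle of the black knob's head (28 mm wide) on the lid's outer face, at mid-width, 140 mm from the hinge line and 35 mm out from the outer face; the knob stands 43 mm off that face.
- clamp (a joint): Angle of the hold-down clamp arm on the box front: 0 = down, lying flat over the lid and pointing to the box's +x; grows as it is raised, 1.57 = upright, stop at 1.75 (leaning a little to -x, away from the lid). Starts at 1.45 to 1.7. Light friction: it stays where it is left; under 2 N at the tip moves it.
- clamp_hinge (a point): Pivot of the clamp, 12 mm in front of the box front, 100 mm towards -y from the box's middle, 94 mm above the counter; its axis runs along the box's y. The arm is a steel bar 14 mm wide and 10 mm thick, centred on the pivot, 115 mm long, with a black rubber grip at its end.
- clamp_tip (a point): Middle of the clamp arm 115 mm from its pivot, in the rubber grip (which ends 12 mm further out).
- isolator: Grey isolator housing fixed to the counter in front of the box's left (+y) part, 70 (x) by 60 (y) by 50 mm high, with a steel toggle lever on top, pivoted 55 mm above the counter, swinging in the housing's own x-z plane. Origin: centre of its underside. Its own x axis points roughly to the robot's left (world +y), within 0.5 rad.
- lever (a joint): Angle of the toggle lever: 0 = off, leaning 0.5 rad to the housing's -x; 1.0 = on, leaning 0.5 rad to its +x; upright at 0.5. Starts on. Over-centre: once past upright it falls to the nearer end and stays there; under 2 N moves it.
- lever_tip (a point): Centre of the black ball (26 mm diameter) at the end of the lever, 80 mm from its pivot, about 125 mm above the counter when off or on; the rod is 10 mm thick.
- mat: Black rubber mat fixed to the counter, 280 (x) by 210 (y) by 3 mm; origin at the centre of its underside.
- pack0: Small moulded-pulp pack of quail eggs, grey-green, 110 (x) by 56 (y) by 46 mm high, flat stiff sides, closed domed top with two rows of four bumps, about 0.13 kg. Origin: centre of its underside; x along its length, z up. Starts upright on the mat; two, three or four such packs are present.
- pack1: Small moulded-pulp pack of quail eggs, grey-green, 110 (x) by 56 (y) by 46 mm high, flat stiff sides, closed domed top with two rows of four bumps, about 0.13 kg. Origin: centre of its underside; x along its length, z up. Starts upright on the mat; two, three or four such packs are present.
- pack2: Small moulded-pulp pack of quail eggs, grey-green, 110 (x) by 56 (y) by 46 mm high, flat stiff sides, closed domed top with two rows of four bumps, about 0.13 kg. Origin: centre of its underside; x along its length, z up. Starts upright on the mat; two, three or four such packs are present.
- pack3: Small moulded-pulp pack of quail eggs, grey-green, 110 (x) by 56 (y) by 46 mm high, flat stiff sides, closed domed top with two rows of four bumps, about 0.13 kg. Origin: centre of its underside; x along its length, z up. Starts upright on the mat; two, three or four such packs are present.
- flask: Steel flask, 72 mm diameter, 190 mm tall, standing behind the mat; origin: centre of its underside. Leave alone.
- honey: Amber honey jar, 72 mm diameter, 100 mm tall, standing beyond the box's left end; origin: centre of its underside. Leave alone.
- mug: White mug, 80 mm diameter, 90 mm tall, standing behind the box; origin: centre of its underside. Leave alone.

How it is judged (in metres and radians):
On the way, in this order (a step that is already met when the one before it is completed fails the run):
1. the isolator is off, the lid still open (value of joint lever below 0.1 rad and value of joint lid above 0.8 rad), for 0.2 s.
2. with the isolator off, all the packs stand in the box (x of pack0 in the frame of chillbox between -0.05 and 0.05 m and y of pack0 in the frame of chillbox between -0.158 and 0.158 m and z of each of pack0, pack1, pack2, pack3 in the frame of chillbox below 0.022 m and angle between each of pack0, pack1, pack2, pack3's own z axis and vertical below 0.2 rad and x of pack1 in the frame of chillbox between -0.05 and 0.05 m and y of pack1 in the frame of chillbox between -0.158 and 0.158 m and x of pack2 in the frame of chillbox between -0.05 and 0.05 m and y of pack2 in the frame of chillbox between -0.158 and 0.158 m and x of pack3 in the frame of chillbox between -0.05 and 0.05 m and y of pack3 in the frame of chillbox between -0.158 and 0.158 m and value of joint lever below 0.1 rad), for 0.2 s.
3. the lid is shut over the packs, the isolator still off (value of joint lid below 0.06 rad and value of joint lever below 0.1 rad), for 0.2 s.
4. the clamp is down on the shut lid, the isolator still off (all of step 3 and value of joint clamp below 0.1 rad), for 0.2 s.
5. the isolator is on again (value of joint lever above 0.9 rad), for 0.2 s.
At the end, for the whole second after the job is handed in: Every pack present stands inside the box at rest, underside within 12 mm of the box floor and upright to 0.2 rad; lid within 0.06 rad of shut, clamp within 0.1 rad of fully down, isolator lever within 0.1 rad of fully on (x of pack0 in the frame of chillbox between -0.05 and 0.05 m and y of pack0 in the frame of chillbox between -0.158 and 0.158 m and z of each of pack0, pack1, pack2, pack3 in the frame of chillbox below 0.022 m and angle between each of pack0, pack1, pack2, pack3's own z axis and vertical below 0.2 rad and x of pack1 in the frame of chillbox between -0.05 and 0.05 m and y of pack1 in the frame of chillbox between -0.158 and 0.158 m and x of pack2 in the frame of chillbox between -0.05 and 0.05 m and y of pack2 in the frame of chillbox between -0.158 and 0.158 m and x of pack3 in the frame of chillbox between -0.05 and 0.05 m and y of pack3 in the frame of chillbox between -0.158 and 0.158 m and value of joint lid below 0.06 rad and value of joint clamp below 0.1 rad and value of joint lever above 0.9 rad and linear speed of each of pack0, pack1, pack2, pack3 below 0.02 m/s); the robot touches nothing.
It fails at once if the flask, honey jar or mug is moved more than 3 cm or tipped (distance of any of flask, honey, mug from where it was at the start of the episode above 0.03 m or angle between any of flask, honey, mug's own z axis and vertical above 0.4 rad).
It fails at once if the clamp is brought down while the lid is not shut (value of joint clamp below 0.6 rad and value of joint lid above 0.15 rad).
Of pack0, pack1, pack2, pack3 only 2 to 4 are there at a start; the rules pass over those that are not, and their reading is None.
At some moment in a run one of pack0, pack1, pack2, pack3 may be knocked a few centimetres aside while the robot is not near it.
Once in a run the grip may slacken for a moment while it holds something.
It also fails if it takes over 210 s, if anything falls off the work surface, if the arm or the gripper's body presses on something with over 40 N, if the wrist force passes 120 N, or if a joint passes its speed limit or range.

## Working session

There is one attempt and no reset: what is moved stays moved. The work goes in short steps, Python scripts to look and compute and a tool call to move; the robot and the scene stay as the last step left them, time stands still between calls to the robot, and variables do not carry over. Pictures are saved under pics/ and viewed, and the job is handed in when it is done.

Besides the shell and the picture viewer there is one more tool, called after "Request:" as name(argument=value, ...) on one line, values as JSON. play_rows: Moves the arm, as the interface text tells. Shifts and turns lie within -1 to 1; 1 stands for 30 cm of shift or 30 degrees of turn. Its arguments: {"type":"object","properties":{"moves":{"type":"array"}},"required":["moves"]}

```bash
mkdir -p pics; cat > h.py <<'E'
import numpy as np, cv2
from bench import arm
def shot(n,f):
    p=arm.get_image(n); cv2.imwrite('pics/'+f,cv2.cvtColor(p['pixels'],cv2.COLOR_RGB2BGR)); return p
def K(p):
    f=210/np.tan(np.radians(p['vfov'])/2); return f
def R(p):
    r=np.array(p['rotation'],float)
    if r.size==4:
        from scipy.spatial.transform import Rotation as Q; return Q.from_quat(r).as_matrix()
    return r.reshape(3,3)
def proj(p,X):
    c=R(p).T@(np.array(X,float)-np.array(p['xyz'])); f=K(p)
    return p['cx']+f*c[0]/-c[2], p['cy']+f*(-c[1])/-c[2]
def atz(p,u,v,z):
    f=K(p); d=R(p)@np.array([(u-p['cx'])/f,-(v-p['cy'])/f,-1]); o=np.array(p['xyz'],float)
    return o+d*(z-o[2])/d[2]
E
python3 - <<'E'
from h import *
s=arm.read_state(); print({k:np.round(v,3) for k,v in s.items()})
for n in ['scene','side','wrist']:
    p=shot(n,n+'0.png'); print(n,{k:v for k,v in p.items() if k!='pixels'})
    for o in ['chillbox','lid','lid_handle','lid_hinge','clamp','clamp_tip','clamp_hinge','isolator','lever','lever_tip','mat','pack0','flask','honey','mug']:
        try: print(o,[(np.round(d['centre']),round(d['conf'],2)) for d in arm.look_for(o,p)][:6])
        except Exception as e: print(o,e)
E
```

```text
{'clock': np.float64(0.0), 'joints': array([ 2.590e-01,  3.860e-01,  7.000e-03, -1.000e-03, -1.194e+00,
       -2.590e-01]), 'joint_vel': array([ 0.001, -0.   , -0.   ,  0.   , -0.   ,  0.   ]), 'joint_efforts': array([-1.0000e-03, -3.9229e+01,  1.8840e+01,  4.1860e+00, -5.0000e-03,
        0.0000e+00]), 'position': array([6.24787e+02, 2.80000e-02, 4.03609e+02]), 'ee_rot': array([-0.707,  0.707,  0.001, -0.001]), 'contact_force': array([0.334, 0.023, 0.076]), 'wrist_torque': array([-0.027, -0.044, -0.016]), 'gripper_width': np.float64(85.516)}
scene {'vfov': 45.54837661509308, 'cx': 271.9178386689355, 'cy': 211.14462541771175, 'xyz': array([1342.23896188,   34.25595009, 1023.7661595 ]), 'rotation': array([0.24891527, 0.23810595, 0.66745891, 0.66018585]), 'shot': 1}
chillbox [(array([672., 125., 128.]), 0.69), (array([359., 294., 119.]), 0.36)]
lid [(array([676., 128., 176.]), 0.78), (array([ 621., -362.,   43.]), 0.27)]
lid_handle [(array([674., 123., 178.]), 0.85), (array([494.,  26., 138.]), 0.63)]
lid_hinge [(array([678., 124., 180.]), 0.89), (array([402., 300.,  46.]), 0.66), (ar
[... 1918 characters left out ...]
205.66777951026913, 'xyz': array([625.19844656, -71.18536117, 374.35592206]), 'rotation': array([-3.98137996e-04, -1.44014955e-01,  9.89575252e-01,  5.95115674e-04]), 'shot': 3}
chillbox [(array([614.,  24.,  51.]), 0.9), (array([482.,  20., 174.]), 0.22)]
lid [(array([670., -12., 197.]), 0.98)]
lid_handle [(array([487.,  16., 177.]), 0.42)]
lid_hinge [(array([675.,  -8., 202.]), 0.95)]
clamp [(array([487.,  20., 174.]), 0.91)]
clamp_tip [(array([488.,  16., 170.]), 0.93), (array([617.,  23.,  53.]), 0.2)]
clamp_hinge [(array([489.,  16., 176.]), 0.91)]
isolator []
lever [(array([671., -11., 197.]), 0.34)]
lever_tip []
mat []
pack0 []
flask []
honey []
mug [(array([801.,  24.,  67.]), 0.74)]
```

View pics/scene0.png

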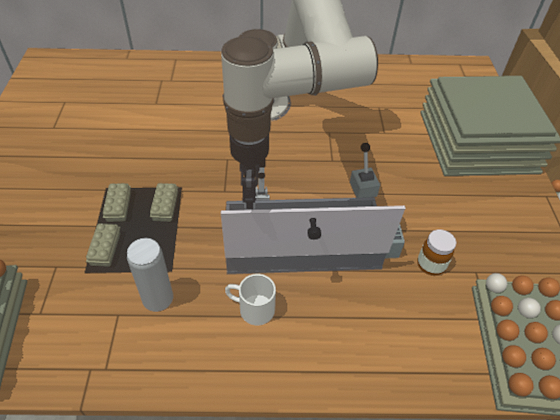

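View pics/side0.png

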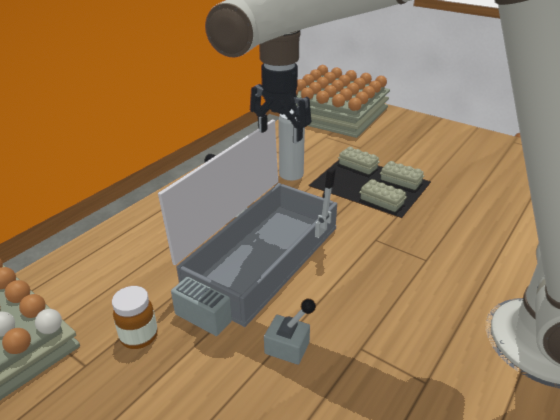

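View pics/wrist0.png

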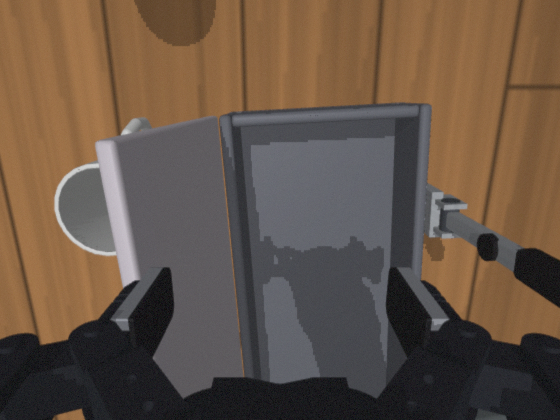

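```bash
python3 - <<'E'
from h import *
import cv2
for n,(x0,y0,x1,y1) in {'side':(160,140,360,380),'scene':(60,130,220,290)}.items():
    im=cv2.imread(f'pics/{n}0.png')[y0:y1,x0:x1]; cv2.imwrite(f'pics/{n}0z.png',cv2.resize(im,None,fx=2.5 if n=='side' else 3.5,fy=2.5 if n=='side' else 3.5,interpolation=cv2.INTER_CUBIC))
p=arm.get_image('wrist')
for uv in [(222,115),(430,105)]: print(uv,atz(p,*uv,78).round(1))
p=arm.get_image('scene')
print('ball scene',atz(p,365,147,125).round(1)); 
q=arm.get_image('side')
print('ball side',atz(q,308,306,125).round(1))
E
```

```text
(222, 115) [670.9 -58.1  78. ]
(430, 105) [507.  -65.5  78. ]
ball scene [352.  293.3 125. ]
ball side [350.1 295.  125. ]
```

View pics/side0z.png

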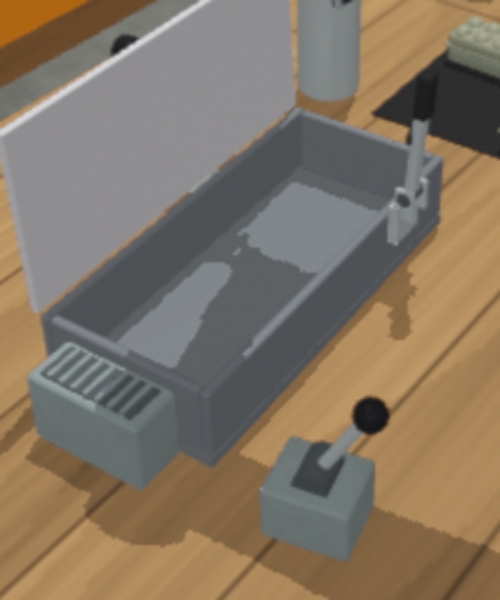

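View pics/scene0z.png

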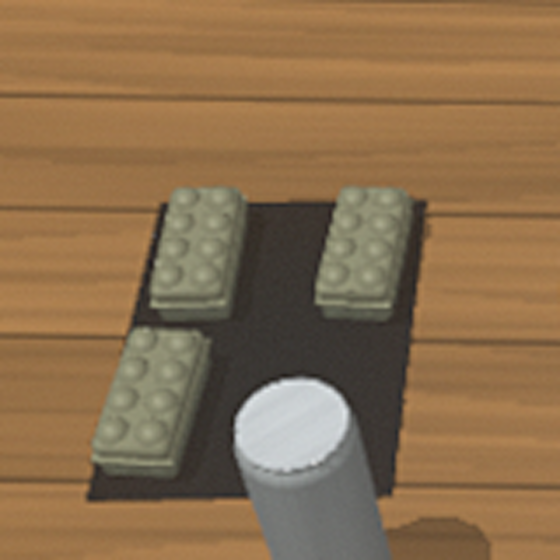

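```bash
cat >> h.py <<'E'
def tri(*obs):
    A=np.zeros((3,3));b=np.zeros(3)
    for p,u,v in obs:
        o=np.array(p['xyz'],float);d=atz(p,u,v,0)-o;d/=np.linalg.norm(d);M=np.eye(3)-np.outer(d,d);A+=M;b+=M@o
    return np.linalg.solve(A,b)
E
python3 - <<'E'
from h import *
p=arm.get_image('scene');q=arm.get_image('side')
for n,u,v in [('FL',243.2,298),('FR',336,203.2),('BR',280,184.8),('BL',178,267.2)]: print(n,atz(q,u,v,78).round(1))
print('lever base side',atz(q,290,325,53).round(1))
print('ball tri',tri((p,365,147),(q,308,306)).round(1))
def crop(n,img,x0,y0,x1,y1,k):
    im=cv2.cvtColor(img['pixels'],cv2.COLOR_RGB2BGR)[y0:y1,x0:x1]; cv2.imwrite('pics/'+n,cv2.resize(im,None,fx=k,fy=k,interpolation=cv2.INTER_CUBIC))
crop('iso_sc.png',p,330,130,430,270,5); crop('iso_si.png',q,250,280,330,370,7)
E
```

```text
FL [483.7 309.7  78. ]
FR [504.7 -61.4  78. ]
BR [661.6 -50.5  78. ]
BL [645.2 319.6  78. ]
lever base side [387.7 294.3  53. ]
ball tri [350.7 293.8 123.7]
```

View pics/iso_sc.png

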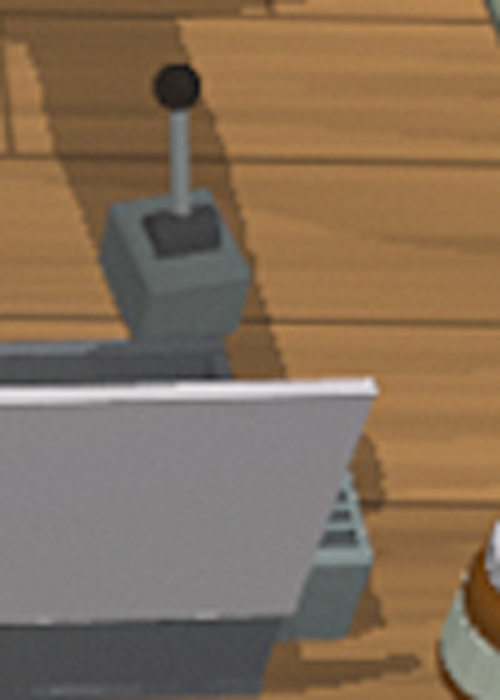

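View pics/iso_si.png

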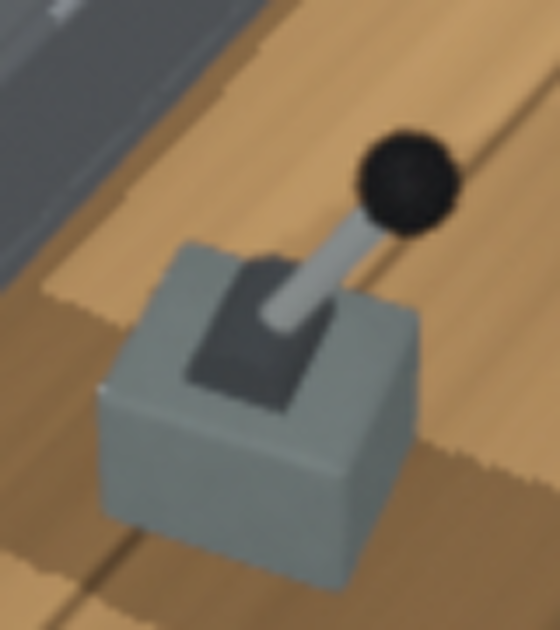

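```bash
python3 - <<'E'
from h import *
p=arm.get_image('scene');q=arm.get_image('side')
for u,v in [(190,240),(418,312),(342,472),(100,388)]: print('side top',atz(q,250+u/7,280+v/7,50).round(1))
for u,v in [(108,208),(207,190),(250,275),(143,292)]: print('scene top',atz(p,330+u/5,130+v/5,50).round(1))
for u,v in [(255,255),(335,312),(285,412),(185,380)]: print('side plate',atz(q,250+u/7,280+v/7,52).round(1))
print('rod base',atz(q,250+275/7,280+320/7,57).round(1),atz(p,330+182/5,130+212/5,57).round(1))
E
```

```text
side top [424.  284.6  50. ]
side top [360.5 270.2  50. ]
side top [347.2 325.   50. ]
side top [412.6 338.9  50. ]
scene top [369.9 266.3  50. ]
scene top [354.7 322.7  50. ]
scene top [418.9 337.9  50. ]
scene top [432.6 278.8  50. ]
side plate [405.6 280.4  52. ]
side plate [377.2 284.4  52. ]
side plate [368.7 319.1  52. ]
side plate [395.4 325.5  52. ]
rod base [385.7 299.4  57. ] [379.1 304.8  57. ]
```

Request:
play_rows(moves=[[[-0.15,0.1,0.2],0,1],[[-0.35,0.25,0.2],0,1],[[-0.5,0.4,0.2],0.2,1],[[-0.65,0.55,0.2],0.43,1],[[-0.8,0.72,0.2],0.43,1],[[-0.9,0.85,0.2],0.43,1],[[-0.98,0.93,0.2],0.43,1],[[-1.0,0.93,0.2],0.43,1],[[-1.0,0.93,0.2],0.43,1],[[-1.0,0.93,0.2],0.43,1]])

```text
clock: 4.0
position: [325.6, 278.3, 464.8]
ee_rot: [0.782, -0.624, 0.0, -0.0]
contact_force: [-0.2, -0.4, -0.1]
gripper_width: -0.2
```

Request:
play_rows(moves=[[[-0.095,0.0,-0.15],0,1],[[-0.095,0.0,-0.3],0,1],[[-0.095,0,-0.45],0,1],[[-0.095,0,-0.605],0,1],[[-0.095,0,-0.605],0,1],[[-0.095,0,-0.605],0,1]])

```text
clock: 4.75
position: [298.1, 278.8, 284.6]
ee_rot: [0.781, -0.624, 0.0, -0.001]
contact_force: [0.8, 0.7, 0.6]
gripper_width: -0.2
```

```bash
python3 - <<'E'
from h import *
q=shot('side','s1.png');print(arm.read_state()['position'])
E
```

```text
[297.9859719  278.94935508 285.02578632]
```

View pics/s1.png

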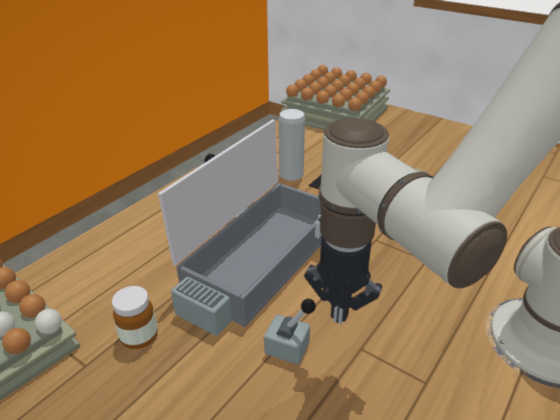

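Fingertip at about (340,318), just on the robot side of the ball at (308,306). Now I push the lever over.

Request:
play_rows(moves=[[[0.08,0.02,0],0,1],[[0.14,0.035,0],0,1],[[0.2,0.05,0],0,1],[[0.25,0.06,0],0,1],[[0.28,0.065,0],0,1],[[0.28,0.065,0],0,1],[[0.2,0.05,0.1],0,1],[[0.1,0.03,0.3],0,1],[[0.1,0.0,0.5],0,1]])

```text
clock: 5.92
position: [326.3, 278.4, 433.5]
ee_rot: [0.782, -0.623, -0.0, -0.001]
contact_force: [0.7, 0.8, 0.4]
gripper_width: -0.2
```

```bash
python3 - <<'E'
from h import *
q=shot('side','s2.png')
print(arm.look_for('lever_tip',q))
E
```

```text
[{'centre': [726.1, -191.0, 112.8], 'conf': 0.59}, {'centre': [413.8, 311.2, 121.8], 'conf': 0.54}]
```

View pics/s2.png

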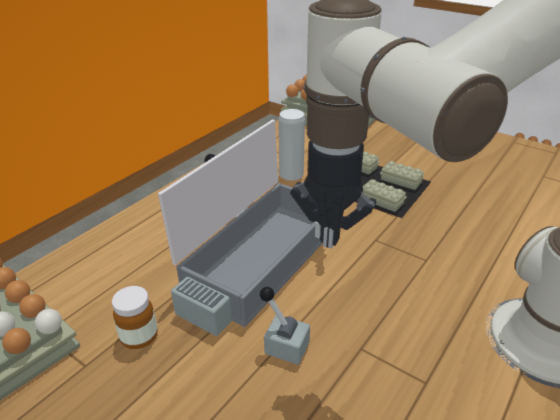

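Ball now at (267,294): the lever is off. Moving over the mat while turning the jaws.

Request:
play_rows(moves=[[[0.05,-0.15,0.1],-0.3,0],[[0.1,-0.35,0.1],-0.6,-1],[[0.15,-0.55,0.1],-1,-1],[[0.2,-0.75,0.1],-1,-1],[[0.25,-0.95,0.1],-1,-1],[[0.28,-1,0.1],-1,-1]])

```text
clock: 6.78
position: [411.4, -23.5, 469.2]
ee_rot: [-0.592, 0.806, -0.002, 0.009]
contact_force: [0.0, 0.4, -0.4]
gripper_width: 85.6
```

Request:
play_rows(moves=[[[0.1,-0.15,0.0],-0.3,-1],[[0.2,-0.35,0],-0.6,-1],[[0.3,-0.55,0],-1,-1],[[0.35,-0.7,0],-1,-1],[[0.4,-0.8,0],-1,-1]])

```text
clock: 7.4
position: [531.7, -265.8, 467.7]
ee_rot: [-0.362, 0.932, -0.004, 0.007]
contact_force: [-0.5, -0.0, 0.2]
gripper_width: 85.3
```

Request:
play_rows(moves=[[[0,0,0.0],-0.3,-1],[[0,0,0],-0.6,-1],[[0,0,0],-1,-1],[[0,0,0],-1,-1]])

```text
clock: 7.9
position: [531.5, -265.5, 467.0]
ee_rot: [-0.109, 0.994, -0.005, 0.006]
contact_force: [-0.8, -0.0, 0.4]
gripper_width: 85.5
```

Request:
play_rows(moves=[[[0,0,0.0],-0.43,-1],[[0,0,0],-0.43,-1],[[0,0,0],-0.43,-1]])

```text
clock: 8.28
position: [531.4, -265.4, 466.9]
ee_rot: [0.001, 1.0, -0.006, 0.005]
contact_force: [-0.4, 0.1, -0.2]
gripper_width: 85.5
```

```bash
python3 - <<'E'
from h import *
q=shot('wrist','w1.png')
print(arm.read_state()['joints'],q['xyz'],[(d['centre'],d['conf']) for d in arm.look_for('pack0',q)])
E
```

```text
[-0.1887709   0.2930645   0.02510784  0.00950699 -1.29083023 -1.38761839] [ 459.45723989 -264.19630788  435.78328499] [([462.2, -359.1, 43.3], 0.82), ([597.5, -365.3, 41.3], 0.62), ([461.0, -239.5, 43.9], 0.56)]
```

View pics/w1.png

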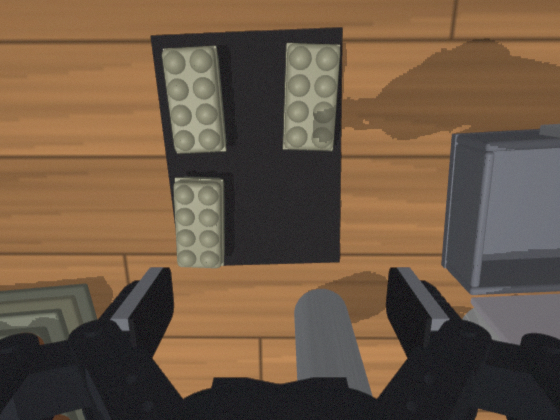

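```bash
python3 - <<'E'
from h import *
q=arm.get_image('wrist')
P=dict(A=[(163,48),(216,47),(226,152),(173,153)],B=[(287,44),(340,45),(333,150),(283,149)],C=[(175,180),(223,179),(223,267),(177,268)])
for n,c in P.items():
    X=np.array([atz(q,u,v,38) for u,v in c]); m=X.mean(0)
    ax=(X[2]+X[3]-X[0]-X[1])/2; w=(X[1]+X[2]-X[0]-X[3])/2
    print(n,X.round()[:,:2].tolist(),m.round(1),'L',np.linalg.norm(ax).round(),'W',np.linalg.norm(w).round(),'yaw',np.arctan2(ax[1],ax[0]).round(3))
im=cv2.cvtColor(q['pixels'],cv2.COLOR_RGB2BGR)[20:300,140:360]; cv2.imwrite('pics/w1z.png',cv2.resize(im,None,fx=2.1,fy=2.1,interpolation=cv2.INTER_CUBIC))
E
```

```text
A [[415.0, -387.0], [414.0, -333.0], [521.0, -328.0], [522.0, -386.0]] [ 467.9 -358.3   38. ] L 107.0 W 56.0 yaw 0.025
B [[412.0, -261.0], [413.0, -207.0], [519.0, -210.0], [518.0, -265.0]] [ 465.4 -236.    38. ] L 106.0 W 54.0 yaw -0.034
C [[552.0, -387.0], [551.0, -333.0], [660.0, -338.0], [662.0, -394.0]] [ 606.2 -362.9   38. ] L 110.0 W 55.0 yaw -0.059
```

View pics/w1z.png

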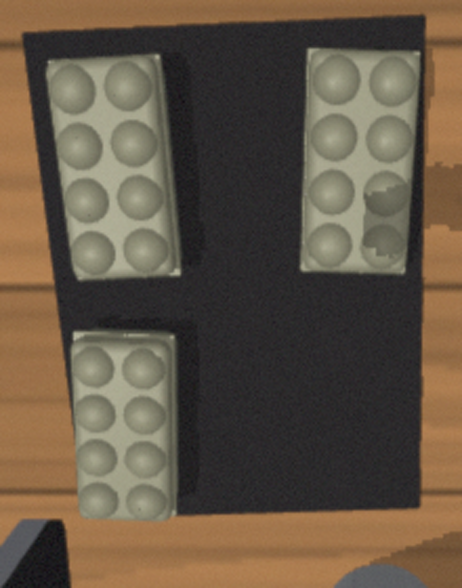

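Request:
play_rows(moves=[[[-0.12,0.06,-0.1],-0.065,-1],[[-0.218,0.098,-0.25],-0.065,-1],[[-0.218,0.098,-0.4],-0.065,-1],[[-0.218,0.098,-0.55],-0.065,-1],[[-0.218,0.098,-0.7],-0.065,-1],[[-0.218,0.098,-0.7],-0.065,-1]])

```text
clock: 9.18
position: [465.0, -235.9, 254.2]
ee_rot: [0.019, 1.0, -0.005, 0.001]
contact_force: [-0.3, -0.7, 0.0]
gripper_width: 85.4
```

```bash
python3 - <<'E'
from h import *
q=shot('wrist','w2.png')
E
```

```text
(no output)
```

View pics/w2.png

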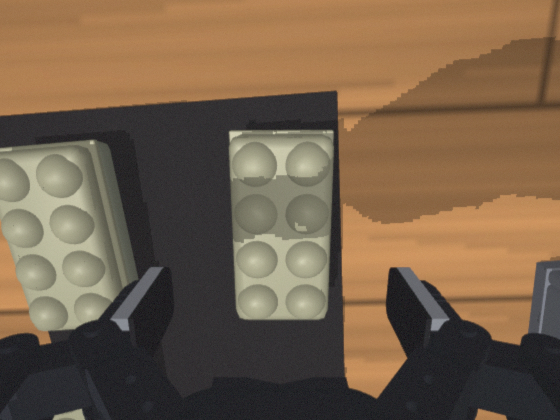

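Pack centred between the pads (axis at column ~281). Descend and grip.

Request:
play_rows(moves=[[[0.003,0,-0.12],0,-1],[[0.003,0,-0.24],0,-1],[[0.003,0,-0.24],0,-1],[[0.003,0,-0.24],0,1],[[0.003,0,-0.24],0,1],[[0.003,0,-0.24],0,1],[[0.003,0,-0.24],0,1],[[0.003,0,-0.24],0,1],[[0.003,0,-0.15],0,1],[[0.003,0,0.0],0,1]])

```text
clock: 10.48
position: [466.6, -236.0, 257.2]
ee_rot: [0.019, 1.0, -0.005, 0.003]
contact_force: [0.4, -0.3, -1.3]
gripper_width: 54.9
```

```bash
python3 - <<'E'
from h import *
q=shot('wrist','w3.png');print(arm.read_state()['gripper_width'],arm.read_state()['position'])
E
```

```text
55.26496970972665 [ 468.83800149 -236.65760719  264.25076001]
```

View pics/w3.png

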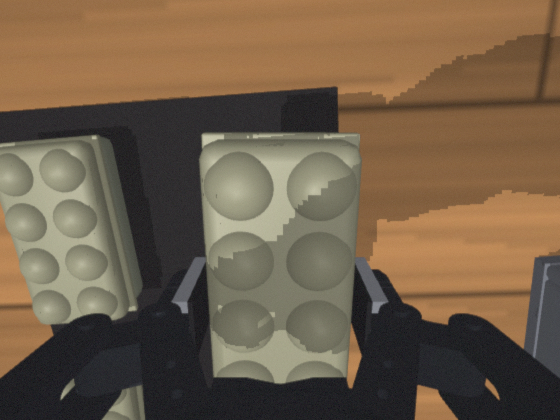

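```bash
cat > box.py <<'E'
from h import *
from scipy.optimize import least_squares
from scipy.spatial.transform import Rotation as Q
def S(v,cx,cy,xyz,rot): return dict(vfov=v,cx=cx,cy=cy,xyz=xyz,rotation=rot)
side=S(45.66373964727746,282.6420057,207.5626645,[30.39006377,806.58081695,746.44002374],[-0.14448567,0.44065249,0.84319815,-0.27196717])
wr=S(60.06192856684082,279.46119,205.66778,[625.19844656,-71.18536117,374.35592206],[-3.98137996e-04,-1.44014955e-01,9.89575252e-01,5.95115674e-04])
obs=[(side,(-85,190,78),(243.2,298)),(side,(-85,-190,78),(336,203.2)),(side,(-85,190,0),(244,324.8)),(side,(-85,-190,0),(335.2,228.8)),(wr,(85,-190,78),(222,115)),(wr,(-85,-190,78),(430,105)),(side,(85,190,78),(178,267.2))]
def W(t,b): c,s=np.cos(t[2]),np.sin(t[2]); return [t[0]+c*b[0]-s*b[1],t[1]+s*b[0]+c*b[1],b[2]]
def r(t): return np.ravel([np.array(proj(p,W(t,b)))-uv for p,b,uv in obs])
s=least_squares(r,[576,128,.05],loss='soft_l1')
if __name__=='__main__': print(s.x,r(s.x).reshape(-1,2).round(1))
E
python3 box.py
```

```text
[5.78532151e+02 1.27765231e+02 5.31148586e-02] [[-1.   1.1]
 [ 1.4 -0.8]
 [ 0.2  3. ]
 [ 0.4 -0.4]
 [-3.2  0.8]
 [ 4.4 -1.3]
 [-3.7 -0.9]]
```

Request:
play_rows(moves=[[[0.1,0.0,0.15],0,1],[[0.2,0.12,0.25],0,1],[[0.32,0.28,0.25],0.1,1],[[0.37,0.45,0.25],0.166,1],[[0.37,0.62,0.25],0.166,1],[[0.37,0.78,0.25],0.166,1],[[0.37,0.92,0.25],0.166,1],[[0.37,1.0,0.25],0.166,1]])

```text
clock: 11.52
position: [579.4, 65.3, 340.2]
ee_rot: [-0.027, 1.0, -0.007, 0.01]
contact_force: [0.1, -0.3, -1.6]
gripper_width: 54.8
```

Request:
play_rows(moves=[[[-0.01,0.17,0.0],0,1],[[-0.01,0.34,0],0,1],[[-0.015,0.5,0],0,1],[[-0.02,0.64,0.0],0,1],[[-0.02,0.64,0],0,1],[[-0.02,0.64,0],0,1]])

```text
clock: 12.28
position: [573.0, 257.1, 340.5]
ee_rot: [-0.027, 1.0, -0.007, 0.01]
contact_force: [-0.1, -0.2, -1.6]
gripper_width: 55.1
```

```bash
python3 - <<'E'
from h import *
q=shot('side','s3.png');w=shot('wrist','w4.png');print(arm.read_state()['gripper_width'],arm.read_state()['position'])
E
```

```text
55.32597346756864 [573.31304997 256.24770534 340.50233233]
```

View pics/s3.png

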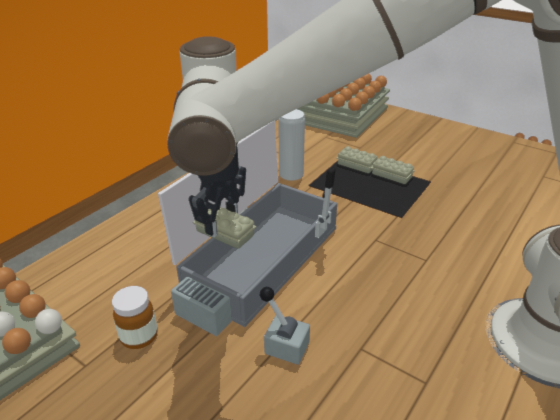

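View pics/w4.png

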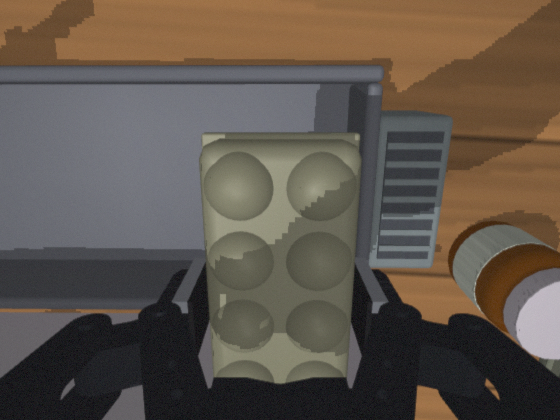

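```bash
python3 - <<'E'
from h import *; from box import W,s
w=arm.get_image('wrist')
print('meas',atz(w,383,67,78).round(1),atz(w,0,68,78).round(1),'pred',np.round(W(s.x,(-85,190,78)),1),'px',np.round(proj(w,W(s.x,(-85,190,78))),1))
X=np.array([atz(w,0,68,78),atz(w,383,67,78)]); d=X[1]-X[0]; print('yaw',np.arctan2(-d[0],d[1]))
print([ (atz(w,u,v,78)).round(1) for u,v in [(369,84)]],np.round(W(s.x,(-75,180,78)),1))
E
```

```text
meas [486.1 310.8  78. ] [498.3  81.9  78. ] pred [483.6 313.   78. ] px [387.3  62.5]
yaw 0.052969049943021276
[array([496.1, 303.7,  78. ])] [494.1 303.5  78. ]
```

Request:
play_rows(moves=[[[0,-0.037,-0.1],0,1],[[0,-0.037,-0.22],0,1],[[0,-0.037,-0.34],0,1],[[0,-0.037,-0.44],0,1],[[0,-0.037,-0.495],0,1],[[0,-0.037,-0.495],0,1],[[0,-0.037,-0.495],0,1]])

```text
clock: 13.3
position: [574.0, 244.6, 193.7]
ee_rot: [-0.026, 1.0, -0.007, 0.011]
contact_force: [-1.2, -2.7, 6.4]
gripper_width: 55.1
```

Request:
play_rows(moves=[[[0,0,0],0,-0.3],[[0,0,0],0,-0.6],[[0,0,0.0],0,-0.65],[[0,0,0.0],0,-0.65],[[0,0,0.0],0,-0.65],[[0,0,0.1],0,-0.65],[[0,0,0.25],0,-0.65],[[0,0,0.4],0,-0.65],[[0,-0.15,0.5],0,-1],[[0,-0.35,0.5],0,-1],[[0,-0.5,0.5],0,-1],[[0,-0.5,0.5],0,-1]])

```text
clock: 14.8
position: [573.8, 92.0, 343.8]
ee_rot: [-0.024, 1.0, -0.006, 0.011]
contact_force: [0.5, -0.1, 0.3]
gripper_width: 85.3
```

```bash
python3 - <<'E'
from h import *
q=shot('side','s4.png');w=shot('wrist','w5.png');print(arm.read_state()['gripper_width'],arm.read_state()['position'])
E
```

```text
85.36085659037644 [574.20846349  94.37684047 343.76651693]
```

View pics/s4.png

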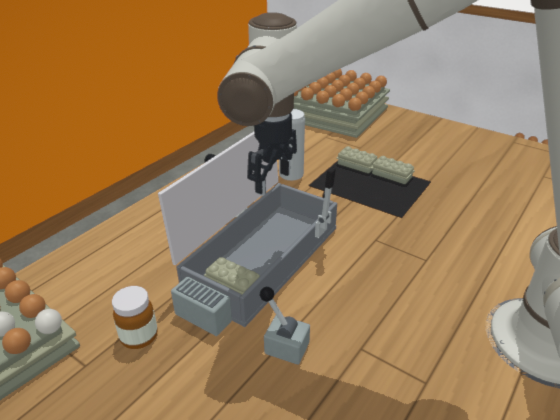

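View pics/w5.png

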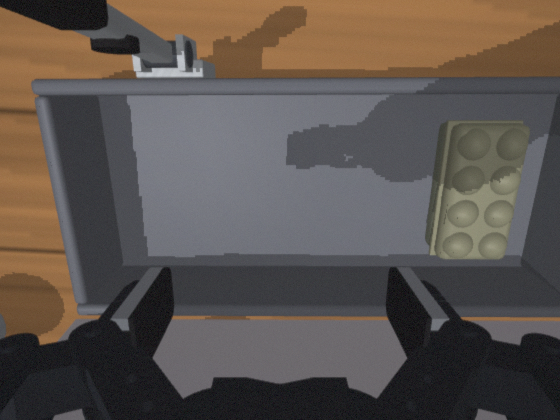

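Pack stands flat at the +y end (columns 430–525). Next the pack at (468,-358).

Request:
play_rows(moves=[[[0,-0.18,0.05],-0.0,-1],[[0,-0.36,0.05],-0.0,-1],[[0,-0.54,0.05],-0.0,-1],[[-0.05,-0.7,0.05],-0.06,-1],[[-0.12,-0.85,0.05],-0.06,-1],[[-0.22,-1,0.05],-0.06,-1]])

```text
clock: 15.65
position: [508.8, -205.9, 358.5]
ee_rot: [-0.011, 1.0, -0.007, 0.012]
contact_force: [0.4, -0.2, -0.8]
gripper_width: 85.3
```

Request:
play_rows(moves=[[[-0.05,-0.15,0],0,-1],[[-0.08,-0.35,0],0,-1],[[-0.11,-0.45,0],0,-1],[[-0.11,-0.45,0],0,-1],[[-0.11,-0.45,0],0,-1]])

```text
clock: 16.27
position: [476.5, -339.9, 358.2]
ee_rot: [-0.012, 1.0, -0.006, 0.012]
contact_force: [-0.3, 0.4, -0.9]
gripper_width: 85.3
```

```bash
python3 - <<'E'
from h import *
w=shot('wrist','w6.png');print(arm.read_state()['position'],arm.read_state()['ee_rot'])
E
```

```text
[ 476.5515223  -339.68999779  358.37351469] [-0.01214153  0.9998361  -0.00642529  0.01179314]
```

View pics/w6.png

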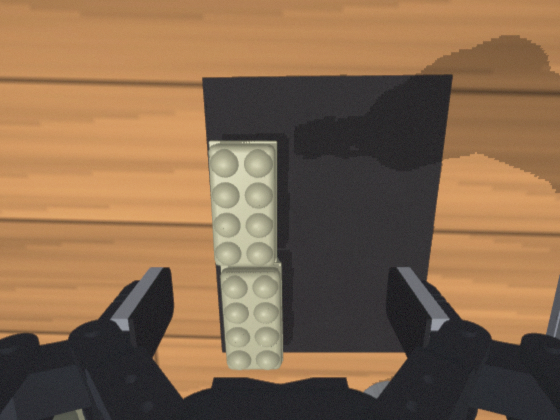

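```bash
python3 - <<'E'
from h import *
q=arm.get_image('wrist')
P=dict(A=[(209,142),(276,141),(276,264),(214,266)],C=[(222,269),(280,264),(282,368),(228,370)])
for n,c in P.items():
    X=np.array([atz(q,u,v,40) for u,v in c]); m=X.mean(0)
    ax=(X[2]+X[3]-X[0]-X[1])/2; w=(X[1]+X[2]-X[0]-X[3])/2
    print(n,X.round()[:,:2].tolist(),m.round(1),'L',np.linalg.norm(ax).round(),'W',np.linalg.norm(w).round(),'yaw',np.arctan2(ax[1],ax[0]).round(3),np.arctan2(-w[0],w[1]).round(3))
im=cv2.cvtColor(q['pixels'],cv2.COLOR_RGB2BGR)[120:390,190:300]; cv2.imwrite('pics/w6z.png',cv2.resize(im,None,fx=2.2,fy=2.2,interpolation=cv2.INTER_CUBIC))
print([(d['centre'],d['conf']) for d in arm.look_for('pack0',q)])
E
```

```text
A [[447.0, -399.0], [445.0, -346.0], [551.0, -344.0], [555.0, -398.0]] [ 499.4 -371.8   40. ] L 108.0 W 54.0 yaw 0.012 0.053
C [[558.0, -391.0], [551.0, -340.0], [663.0, -336.0], [667.0, -388.0]] [ 609.8 -364.1   40. ] L 111.0 W 52.0 yaw 0.034 0.102
[([494.4, -372.3, 42.1], 0.87), ([598.2, -366.2, 45.4], 0.83)]
```

View pics/w6z.png

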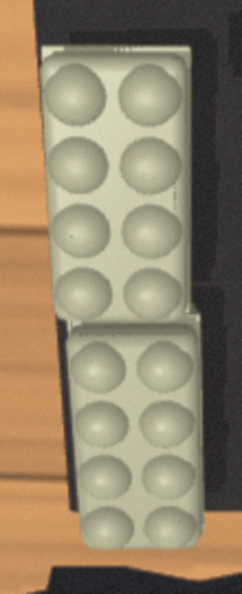

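Request:
play_rows(moves=[[[0.065,-0.1,-0.1],0,-1],[[0.065,-0.1,-0.25],0,-1],[[0.065,-0.1,-0.4],0,-1],[[0.065,-0.1,-0.5],0,-1],[[0.065,-0.1,-0.585],0,-1],[[0.065,-0.1,-0.585],0,-1],[[0.065,-0.1,-0.585],0,1],[[0.065,-0.1,-0.585],0,1],[[0.065,-0.1,-0.585],0,1],[[0.065,-0.1,-0.585],0,1],[[0.065,-0.1,-0.585],0,1]])

```text
clock: 17.8
position: [496.8, -369.8, 185.2]
ee_rot: [-0.013, 1.0, -0.007, 0.014]
contact_force: [0.6, 0.9, 6.4]
gripper_width: 55.2
```

Request:
play_rows(moves=[[[0,0,0.1],0,1],[[0,0,0.3],0,1],[[0,0,0.45],0,1],[[0,0,0.5],0,1],[[0,0,0.5],0,1]])

```text
clock: 18.42
position: [496.4, -369.6, 335.4]
ee_rot: [-0.012, 1.0, -0.007, 0.014]
contact_force: [-0.5, 0.5, -2.3]
gripper_width: 55.3
```

```bash
python3 - <<'E'
from h import *
w=shot('wrist','w7.png')
E
```

```text
(no output)
```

View pics/w7.png

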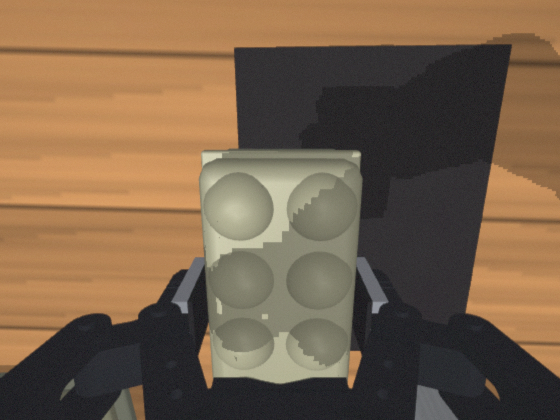

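Request:
play_rows(moves=[[[0.08,0.1,0.02],0,1],[[0.18,0.26,0.02],0.05,1],[[0.25,0.43,0.02],0.05,1],[[0.25,0.6,0.02],0.05,1],[[0.25,0.78,0.02],0.05,1],[[0.25,0.92,0.02],0.05,1],[[0.25,1.0,0.02],0.05,1]])

```text
clock: 19.35
position: [570.5, -67.4, 336.7]
ee_rot: [-0.026, 1.0, -0.006, 0.01]
contact_force: [0.9, -0.4, -1.7]
gripper_width: 55.3
```

Request:
play_rows(moves=[[[0,0.17,0.0],0,1],[[0,0.34,0],0,1],[[0,0.5,0],0,1],[[0,0.65,0.0],0,1],[[0,0.75,0],0,1],[[0,0.75,0],0,1],[[0,0.75,0],0,1]])

```text
clock: 20.23
position: [570.1, 157.2, 334.6]
ee_rot: [-0.026, 1.0, -0.007, 0.008]
contact_force: [0.9, 0.0, -2.5]
gripper_width: 54.9
```

```bash
python3 - <<'E'
from h import *
w=shot('wrist','w8.png'); print(arm.read_state()['position'])
E
```

```text
[570.25447555 156.83255589 335.15316971]
```

View pics/w8.png

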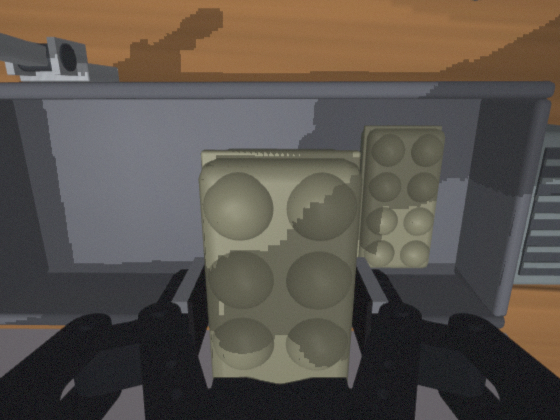

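```bash
python3 - <<'E'
from h import *; from box import s
w=arm.get_image('wrist')
for u,v in [(363,128),(442,127),(432,267),(361,266)]:
    X=atz(w,u,v,50); d=X[:2]-s.x[:2]; c,n=np.cos(s.x[2]),np.sin(s.x[2]); print(X.round(1),'box',(c*d[0]+n*d[1]).round(1),(-n*d[0]+c*d[1]).round(1))
E
```

```text
[520.1 208.6  50. ] box -54.0 83.8
[516.7 262.1  50. ] box -54.6 137.4
[621.8 273.9  50. ] box 51.0 143.6
[624.1 219.5  50. ] box 50.4 89.2
```

Request:
play_rows(moves=[[[0,0.006,-0.1],0,1],[[0,0.006,-0.22],0,1],[[0,0.006,-0.34],0,1],[[0,0.006,-0.43],0,1],[[0,0.006,-0.475],0,1],[[0,0.006,-0.475],0,1],[[0,0.006,-0.475],0,1]])

```text
clock: 21.2
position: [570.7, 158.2, 193.7]
ee_rot: [-0.025, 1.0, -0.006, 0.01]
contact_force: [0.3, 0.0, -1.9]
gripper_width: 55.6
```

Request:
play_rows(moves=[[[0,0,-0.007],0,1],[[0,0,-0.007],0,-0.3],[[0,0,-0.007],0,-0.6],[[0,0,-0.007],0,-0.6],[[0,0,-0.007],0,-0.6],[[0,0,-0.007],0,-0.6],[[0,0,0.1],0,-0.6],[[0,0,0.25],0,-0.6],[[0,0,0.4],0,-0.6],[[0,-0.15,0.5],0,-1],[[0,-0.35,0.5],0,-1],[[0,-0.4,0.5],0,-1]])

```text
clock: 22.7
position: [570.1, 35.6, 344.3]
ee_rot: [-0.024, 1.0, -0.006, 0.01]
contact_force: [-0.1, 0.1, 0.6]
gripper_width: 85.3
```

```bash
python3 - <<'E'
from h import *
w=shot('wrist','w9.png'); print(arm.read_state()['position'])
E
```

```text
[570.22636214  35.3292312  343.92167379]
```

View pics/w9.png

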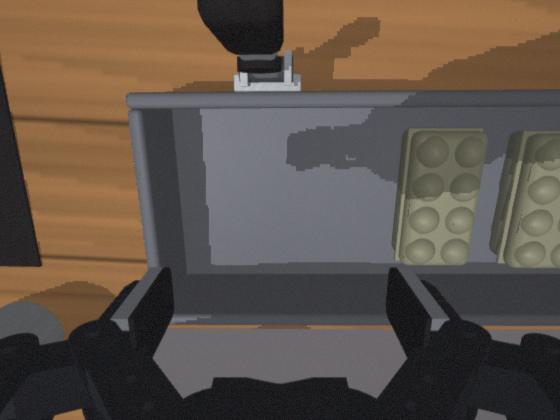

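Request:
play_rows(moves=[[[0,-0.18,0.05],0,-1],[[0,-0.36,0.05],0,-1],[[0,-0.54,0.05],0,-1],[[0,-0.7,0.05],0,-1],[[0.05,-0.85,0.05],0,-1],[[0.08,-1,0.05],0,-1]])

```text
clock: 23.5
position: [595.3, -265.2, 358.5]
ee_rot: [-0.024, 1.0, -0.007, 0.009]
contact_force: [0.2, 0.7, -1.1]
gripper_width: 85.7
```

Request:
play_rows(moves=[[[0.03,-0.15,0],0,-1],[[0.03,-0.27,0],0,-1],[[0.03,-0.27,0],0,-1],[[0.03,-0.27,0],0,-1]])

```text
clock: 24.0
position: [604.7, -345.3, 357.7]
ee_rot: [-0.025, 1.0, -0.006, 0.009]
contact_force: [-0.5, -0.0, 0.1]
gripper_width: 85.2
```

```bash
python3 - <<'E'
from h import *
w=shot('wrist','w10.png'); print(arm.read_state()['position'],arm.read_state()['ee_rot'])
E
```

```text
[ 604.75774012 -344.9513076   358.12765748] [-0.02494827  0.99962765 -0.00631972  0.00906685]
```

View pics/w10.png

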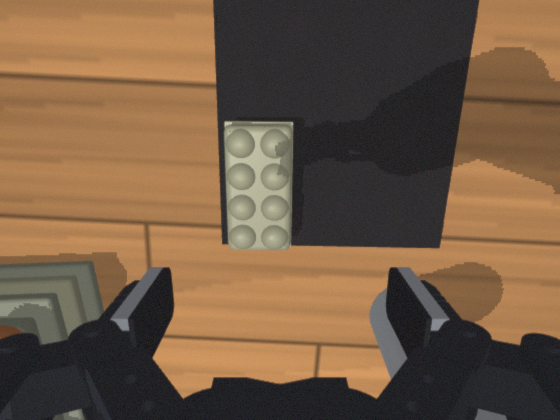

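```bash
python3 - <<'E'
from h import *
q=arm.get_image('wrist')
c=[(224,123),(293,122),(289,249),(229,250)]
X=np.array([atz(q,u,v,40) for u,v in c]); m=X.mean(0)
ax=(X[2]+X[3]-X[0]-X[1])/2; w=(X[1]+X[2]-X[0]-X[3])/2
print(X.round()[:,:2].tolist(),m.round(1),'L',np.linalg.norm(ax).round(),'W',np.linalg.norm(w).round(),'yaw',np.arctan2(ax[1],ax[0]).round(3),np.arctan2(-w[0],w[1]).round(3))
print('flask near pt', atz(q,393,290,190).round(), atz(q,372,312,0).round())
p=arm.get_image('scene'); print('flask top centre',[d['centre'] for d in arm.look_for('flask',p)], atz(p,144,250,190))
E
```

```text
[[559.0, -393.0], [556.0, -340.0], [663.0, -337.0], [666.0, -388.0]] [ 611.1 -364.6   40. ] L 107.0 W 53.0 yaw 0.035 0.068
flask near pt [ 611. -297.  190.] [ 747. -246.    0.]
flask top centre [[769.8, -204.3, 147.2]] [ 744.26990862 -214.31817284  190.        ]
```

Request:
play_rows(moves=[[[0.012,-0.06,-0.1],0,-1],[[0.012,-0.06,-0.25],0,-1],[[0.012,-0.06,-0.4],0,-1],[[0.012,-0.06,-0.5],0,-1],[[0.012,-0.06,-0.58],0,-1],[[0.012,-0.06,-0.58],0,-1],[[0.012,-0.06,-0.58],0,1],[[0.012,-0.06,-0.58],0,1],[[0.012,-0.06,-0.58],0,1],[[0.012,-0.06,-0.58],0,1],[[0.012,-0.06,-0.58],0,1]])

```text
clock: 25.58
position: [609.0, -363.1, 187.1]
ee_rot: [-0.025, 1.0, -0.007, 0.011]
contact_force: [0.4, 1.4, 6.6]
gripper_width: 55.2
```

Request:
play_rows(moves=[[[0,0,0.1],0,1],[[0,0,0.3],0,1],[[0,0,0.45],0,1],[[0,0,0.52],0,1],[[0,0,0.52],0,1]])

```text
clock: 26.2
position: [608.9, -363.0, 345.1]
ee_rot: [-0.025, 1.0, -0.008, 0.013]
contact_force: [0.3, 0.2, -2.4]
gripper_width: 55.5
```

```bash
python3 - <<'E'
from h import *
w=shot('wrist','w11.png')
E
```

```text
(no output)
```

View pics/w11.png

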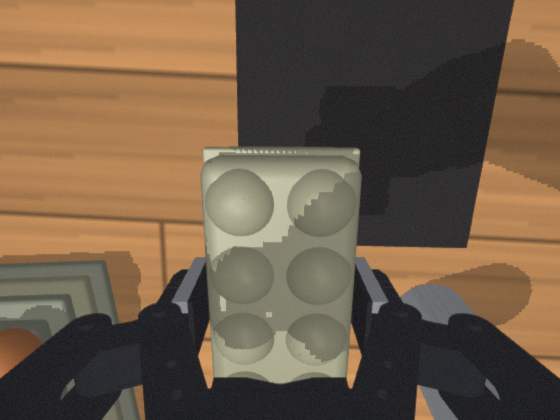

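Request:
play_rows(moves=[[[-0.04,0.1,0.0],0,1],[[-0.08,0.26,0],0,1],[[-0.115,0.43,0.0],0,1],[[-0.115,0.6,0.0],0,1],[[-0.115,0.78,0.0],0,1],[[-0.115,0.92,0.0],0,1],[[-0.115,1.0,0.0],0,1]])

```text
clock: 27.12
position: [573.3, -60.8, 340.5]
ee_rot: [-0.026, 1.0, -0.007, 0.009]
contact_force: [-0.0, -1.1, -1.5]
gripper_width: 54.8
```

Request:
play_rows(moves=[[[0,0.15,0.0],0,1],[[0,0.3,0],0,1],[[0,0.4,0],0,1],[[0,0.45,0.0],0,1],[[0,0.45,0],0,1],[[0,0.45,0],0,1]])

```text
clock: 27.88
position: [573.2, 73.2, 339.9]
ee_rot: [-0.025, 1.0, -0.007, 0.008]
contact_force: [0.0, -0.1, -1.2]
gripper_width: 55.3
```

```bash
python3 - <<'E'
from h import *
w=shot('wrist','w12.png'); q=shot('side','s12.png'); print(arm.read_state()['position'])
E
```

```text
[573.24724744  73.0759935  340.26902442]
```

View pics/w12.png

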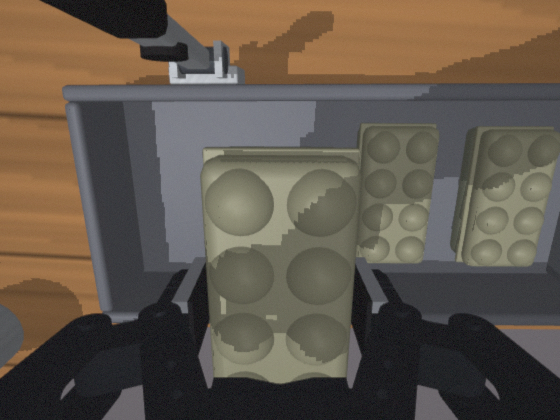

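View pics/s12.png

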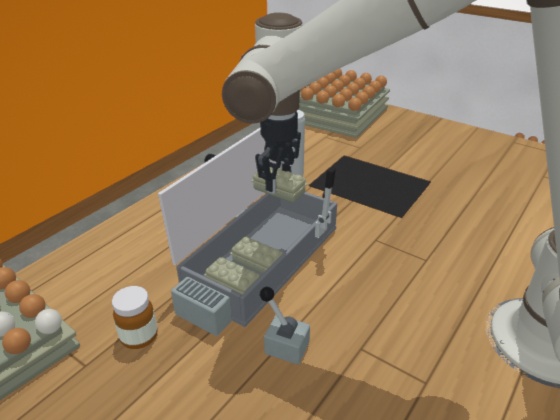

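Request:
play_rows(moves=[[[0,0,-0.1],0,1],[[0,0,-0.22],0,1],[[0,0,-0.34],0,1],[[0,0,-0.43],0,1],[[0,0,-0.487],0,1],[[0,0,-0.487],0,1],[[0,0,-0.487],0,1]])

```text
clock: 28.85
position: [573.4, 72.4, 194.3]
ee_rot: [-0.025, 1.0, -0.007, 0.009]
contact_force: [0.2, -0.1, -2.2]
gripper_width: 55.1
```

Request:
play_rows(moves=[[[0,0,-0.003],0,1],[[0,0,-0.003],0,-0.3],[[0,0,-0.003],0,-0.6],[[0,0,-0.003],0,-0.6],[[0,0,-0.003],0,-0.6],[[0,0,-0.003],0,-0.6],[[0,0,0.1],0,-0.6],[[0,0,0.25],0,-0.6],[[0,0,0.4],0,-0.6],[[0,0,0.55],0,-0.6],[[0,0,0.7],0,-0.6],[[0,0,0.7],0,-0.6]])

```text
clock: 30.35
position: [573.9, 72.5, 409.0]
ee_rot: [-0.025, 1.0, -0.006, 0.014]
contact_force: [0.5, -1.3, -0.9]
gripper_width: 68.8
```

```bash
python3 - <<'E'
from h import *
w=shot('wrist','w13.png'); q=shot('side','s13.png'); p=shot('scene','c13.png');print(arm.read_state()['position'])
for n in ('lid_handle','clamp_tip','lever_tip'): 
  for i in (p,q): print(n,[(d['centre'],d['conf']) for d in arm.look_for(n,i)])
E
```

```text
[572.95237409  72.28116913 403.25483016]
lid_handle [([673.5, 122.9, 176.9], 0.82)]
lid_handle [([664.6, 181.2, 170.6], 0.79), ([380.8, 320.0, 45.7], 0.55)]
clamp_tip [([494.6, 17.5, 132.5], 0.75)]
clamp_tip [([475.2, 25.4, 162.9], 0.91)]
lever_tip [([529.4, -321.4, 0.9], 0.73), ([432.6, 307.5, 129.1], 0.68)]
lever_tip [([413.8, 313.3, 123.2], 0.8), ([515.5, -299.0, 2.3], 0.18)]
```

View pics/w13.png

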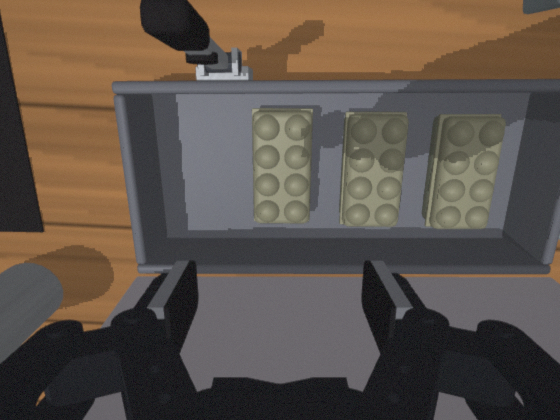

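View pics/s13.png

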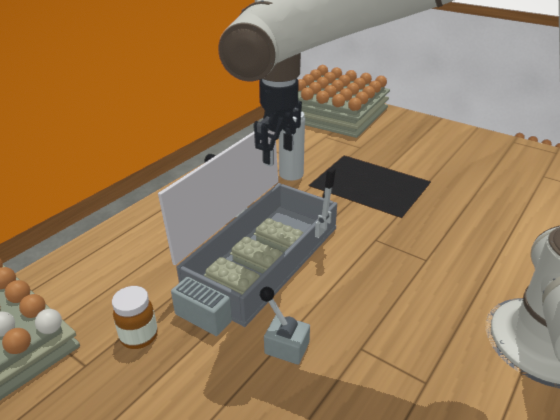

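View pics/c13.png

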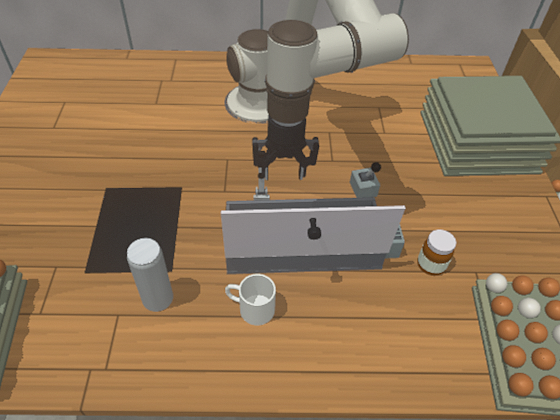

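```bash
python3 - <<'E'
from h import *; from box import s,W
p=arm.get_image('scene');q=arm.get_image('side')
t=[579,127.5,.053]
for th in (1.55,1.6,1.65,1.7,1.75):
  f=lambda y,o: W(t,(85-170*np.cos(th)+o*np.sin(th),y,78+170*np.sin(th)+o*np.cos(th)))
  print(th,'sceneL',np.round(proj(p,f(-190,8))),'sceneR',np.round(proj(p,f(190,8))),'sideL',np.round(proj(q,f(190,0))),'sideR',np.round(proj(q,f(-190,0))))
print('scene knob, side knob', tri((p,314,231),(q,210,159)).round(1), np.round(W(t,(85,0,78)),1))
print('mug',tri((p,258,318),(p,258,318)) if 0 else atz(p,257,286,90).round(), 'honey',atz(p,439,242,100).round())
E
```

```text
1.55 sceneL [222. 208.] sceneR [405. 203.] sideL [164. 196.] sideR [278. 121.]
1.6 sceneL [221. 211.] sceneR [406. 207.] sideL [160. 195.] sideR [275. 120.]
1.65 sceneL [221. 215.] sceneR [407. 210.] sideL [157. 194.] sideR [272. 119.]
1.7 sceneL [221. 218.] sceneR [408. 214.] sideL [154. 193.] sideR [269. 119.]
1.75 sceneL [221. 222.] sceneR [409. 217.] sideL [150. 192.] sideR [266. 119.]
scene knob, side knob [712.7 132.8 219.4] [663.9 132.   78. ]
mug [764.  16.  90.] honey [645. 435. 100.]
```

Three packs flat in the box (columns 255–310, 343–405, 430–503), lid at ≈1.58 rad. Next I go behind the lid with shut fingers.

Request:
play_rows(moves=[[[0,0,0.12],0,1],[[0.05,0.15,0.2],0,1],[[0.2,0.3,0.2],0,1],[[0.35,0.43,0.2],0,1],[[0.45,0.43,0.2],0,1],[[0.45,0.43,0.2],0,1],[[0.45,0.43,0.2],0,1]])

```text
clock: 31.78
position: [708.3, 201.2, 463.4]
ee_rot: [-0.024, 1.0, -0.007, 0.008]
contact_force: [-0.5, -0.3, 0.2]
gripper_width: 0.1
```

```bash
python3 - <<'E'
from h import *
p=shot('scene','c14.png');s=arm.read_state();print(s['position'],s['ee_rot'])
from scipy.spatial.transform import Rotation as Q
print('tip',s['position']+Q.from_quat(s['ee_rot']).apply([0,0,173]))
E
```

```text
[707.96506178 201.08231955 464.09260812] [-0.02450219  0.99963899 -0.00708437  0.00844664]
tip [710.94660317 198.70362012 291.1346589 ]
```

View pics/c14.png

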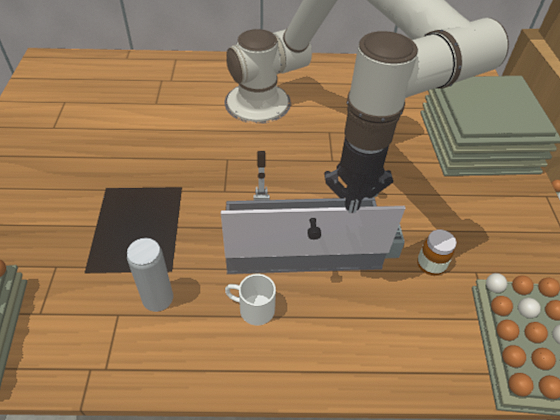

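Request:
play_rows(moves=[[[0,0,-0.12],0,1],[[0,0,-0.25],0,1],[[0,0,-0.25],0,1],[[0,0,-0.25],0,1]])

```text
clock: 32.33
position: [708.0, 201.0, 391.9]
ee_rot: [-0.025, 1.0, -0.007, 0.01]
contact_force: [0.0, 0.5, 1.6]
gripper_width: 0.1
```

```bash
python3 - <<'E'
from h import *
from scipy.spatial.transform import Rotation as Q
s=arm.read_state(); tip=s['position']+Q.from_quat(s['ee_rot']).apply([0,0,173]); print(s['position'],tip)
for th in [1.57,1.35,1.1,.9,.7,.5,.35,.2,.1,0,-.03]:
    r=140;o=8-5
    x=660.2-r*np.cos(th)+o*np.sin(th)+11; z=78+r*np.sin(th)+o*np.cos(th)
    d=np.array([x-tip[0],.053*(x-tip[0]),z-tip[2]])/300; print(th,d.round(3))
E
```

```text
[707.96887165 200.97605431 391.90996957] [711.59886032 198.70312957 218.96299216]
1.57 [-0.125 -0.007 -0.003]
1.35 [-0.227 -0.012 -0.012]
1.1 [-0.337 -0.018 -0.049]
0.9 [-0.417 -0.022 -0.098]
0.7 [-0.485 -0.026 -0.162]
0.5 [-0.539 -0.029 -0.237]
0.35 [-0.57 -0.03 -0.3 ]
0.2 [-0.59  -0.031 -0.367]
0.1 [-0.598 -0.032 -0.413]
0 [-0.601 -0.032 -0.46 ]
-0.03 [-0.601 -0.032 -0.474]
```

Request:
play_rows(moves=[[[-0.06,-0.003,-0.003],0,1],[[-0.125,-0.007,-0.003],0,1],[[-0.18,-0.01,-0.007],0,1],[[-0.23,-0.012,-0.012],0,1],[[-0.285,-0.015,-0.03],0,1],[[-0.337,-0.018,-0.049],0,1],[[-0.38,-0.02,-0.072],0,1],[[-0.417,-0.022,-0.098],0,1],[[-0.455,-0.024,-0.13],0,1],[[-0.485,-0.026,-0.162],0,1],[[-0.515,-0.028,-0.2],0,1],[[-0.54,-0.029,-0.237],0,1]])

```text
clock: 33.83
position: [545.7, 192.4, 320.6]
ee_rot: [-0.025, 1.0, -0.006, 0.011]
contact_force: [0.2, 0.4, -0.4]
gripper_width: 0.1
```

```bash
python3 - <<'E'
from h import *
p=shot('side','s15.png');s=arm.read_state();print(s['position'],s['ee_rot'])
E
```

```text
[544.42708466 192.01024227 318.61163436] [-0.02456228  0.99963376 -0.00729732  0.00870551]
```

View pics/s15.png

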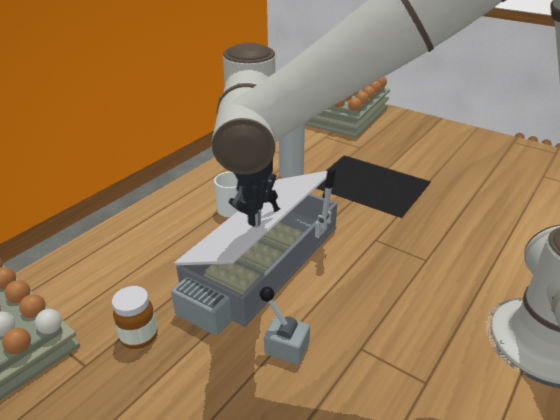

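Request:
play_rows(moves=[[[-0.02,0,-0.05],0,1],[[-0.035,0,-0.09],0,1],[[-0.045,-0.002,-0.13],0,1],[[-0.053,-0.002,-0.17],0,1],[[-0.056,-0.002,-0.2],0,1],[[-0.056,-0.002,-0.22],0,1],[[-0.056,-0.002,-0.23],0,1],[[-0.056,-0.002,-0.23],0,1]])

```text
clock: 34.88
position: [527.3, 191.6, 259.4]
ee_rot: [-0.026, 1.0, -0.008, 0.01]
contact_force: [-22.2, -3.3, 55.0]
gripper_width: 0.2
```

```bash
python3 - <<'E'
from h import *
p=shot('side','s16.png');s=arm.read_state();print(s['position'],s['ee_rot'],s['contact_force'])
E
```

```text
[527.23981002 191.56717279 259.36800803] [-0.02628992  0.99956863 -0.00806712  0.01031125] [-21.75545192  -2.52856234  54.59970152]
```

View pics/s16.png

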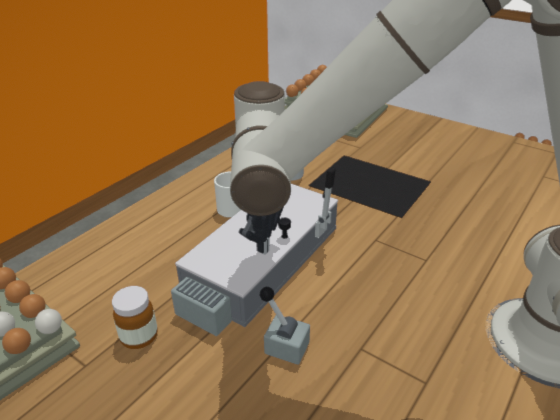

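Lid is flat on the rim (tip z = 86 mm, its top face). Back off and go to the front of the clamp.

Request:
play_rows(moves=[[[0,0,0.05],0,1],[[0,0,0.2],0,1],[[0,0,0.4],0,1],[[-0.1,-0.1,0.5],0,1],[[-0.2,-0.25,0.53],0,1],[[-0.28,-0.4,0.53],0,1],[[-0.28,-0.552,0.53],0,1],[[-0.28,-0.552,0.53],0,1],[[-0.28,-0.552,0.53],0,1]])

```text
clock: 36.05
position: [443.3, 26.0, 418.2]
ee_rot: [-0.026, 1.0, -0.008, 0.01]
contact_force: [0.2, 0.1, -0.1]
gripper_width: -0.2
```

```bash
python3 - <<'E'
from h import *
from scipy.spatial.transform import Rotation as Q
p=shot('side','s17.png');c=shot('scene','c17.png');s=arm.read_state();print(s['position'],s['position']+Q.from_quat(s['ee_rot']).apply([0,0,173]))
t=[579,127.5,.053]; from box import W
for a in (1.4,1.5,1.6,1.7): print(a,np.round(proj(p,W(t,(-97+127*np.cos(a),-100,94+127*np.sin(a))))),np.round(proj(c,W(t,(-97+127*np.cos(a),-100,94+127*np.sin(a))))))
E
```

```text
[443.53864139  26.62775752 418.10380598] [447.11422016  23.91883607 245.16197478]
1.4 [317. 166.] [263. 161.]
1.5 [323. 167.] [262. 157.]
1.6 [328. 168.] [262. 153.]
1.7 [333. 170.] [262. 149.]
```

View pics/s17.png

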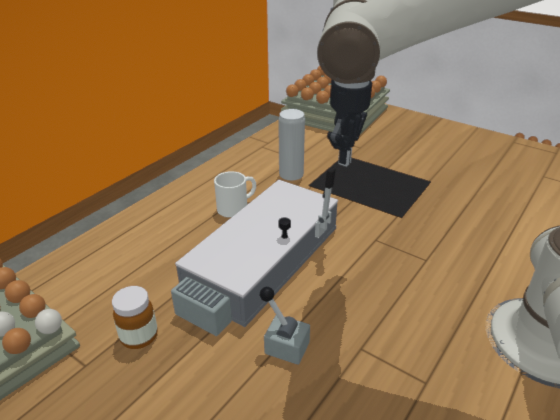

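View pics/c17.png

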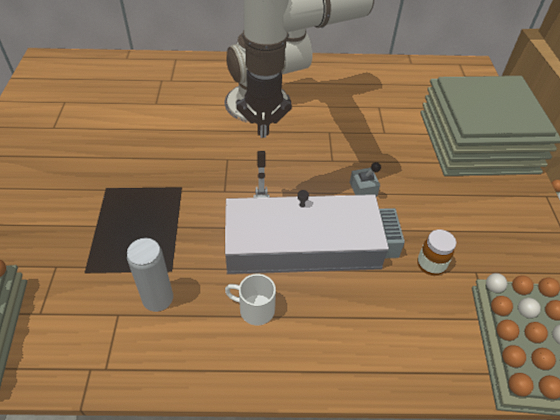

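Request:
play_rows(moves=[[[0,-0.004,-0.1],0,1],[[0,-0.004,-0.2],0,1],[[0,-0.004,-0.203],0,1],[[0,-0.004,-0.203],0,1]])

```text
clock: 36.65
position: [444.2, 26.2, 358.0]
ee_rot: [-0.027, 1.0, -0.008, 0.011]
contact_force: [0.2, 0.2, 0.9]
gripper_width: 0.2
```

```bash
python3 - <<'E'
from h import *
from scipy.spatial.transform import Rotation as Q
s=arm.read_state(); tip=s['position']+Q.from_quat(s['ee_rot']).apply([0,0,173]); print(s['position'],tip)
shot('side','s18.png')
for a in [1.66,1.4,1.2,1,.8,.6,.4,.25,.1,0,-.03]:
    r=90;o=5-3
    x=487.4+r*np.cos(a)-o*np.sin(a)-11; z=94+r*np.sin(a)+o*np.cos(a)
    print(a,(np.array([x-tip[0],.053*(x-tip[0]),z-tip[2]])/300).round(3))
E
```

```text
[444.17419303  26.15315333 357.99882574] [447.96476394  23.44392761 185.06157796]
1.66 [ 0.061  0.003 -0.005]
1.4 [ 0.139  0.007 -0.007]
1.2 [ 0.197  0.01  -0.022]
1 [ 0.251  0.013 -0.047]
0.8 [ 0.299  0.016 -0.084]
0.6 [ 0.339  0.018 -0.129]
0.4 [ 0.369  0.02  -0.181]
0.25 [ 0.384  0.02  -0.223]
0.1 [ 0.393  0.021 -0.267]
0 [ 0.395  0.021 -0.297]
-0.03 [ 0.395  0.021 -0.306]
```

View pics/s18.png

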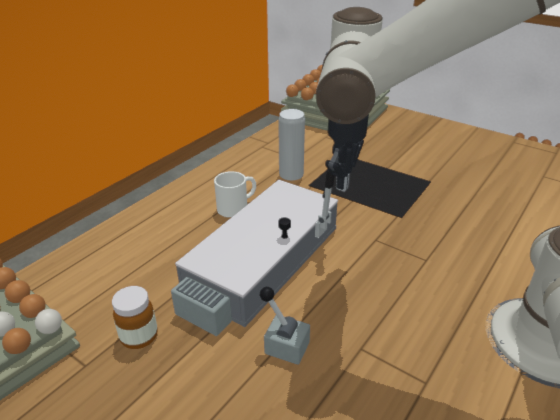

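Request:
play_rows(moves=[[[0.061,0.003,-0.005],0,1],[[0.1,0.005,-0.006],0,1],[[0.139,0.007,-0.007],0,1],[[0.197,0.01,-0.022],0,1],[[0.251,0.013,-0.047],0,1],[[0.299,0.016,-0.084],0,1],[[0.339,0.018,-0.129],0,1],[[0.369,0.02,-0.181],0,1],[[0.384,0.02,-0.223],0,1],[[0.393,0.021,-0.267],0,1],[[0.395,0.021,-0.288],0,1],[[0.395,0.021,-0.288],0,1]])

```text
clock: 38.2
position: [562.3, 32.4, 272.5]
ee_rot: [-0.027, 1.0, -0.008, 0.011]
contact_force: [-2.4, 0.2, 3.6]
gripper_width: -0.0
```

```bash
python3 - <<'E'
from h import *
shot('side','s19.png'); s=arm.read_state();print(s['position'],s['contact_force'])
E
```

```text
[562.31376252  32.32698545 272.43307159] [-1.43877862 -0.08726881  4.41533474]
```

View pics/s19.png

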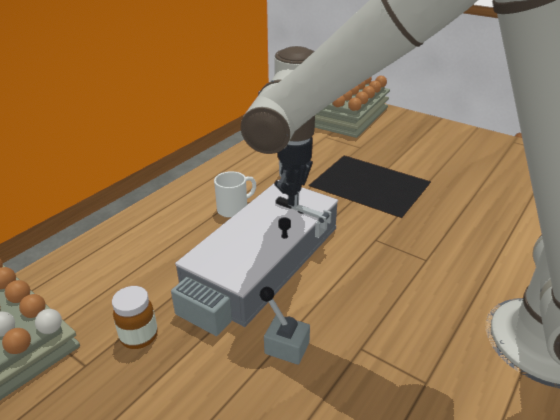

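Request:
play_rows(moves=[[[0,0,-0.01],0,1],[[0,0,-0.015],0,1],[[0,0,-0.015],0,1]])

```text
clock: 38.62
position: [562.1, 32.4, 272.0]
ee_rot: [-0.028, 0.999, -0.008, 0.012]
contact_force: [-8.3, 1.5, 21.4]
gripper_width: 0.2
```

Request:
play_rows(moves=[[[0,0,0.05],0,1],[[0,0,0.2],0,1],[[0,0,0.4],0,1],[[0,0.1,0.5],0,1],[[-0.1,0.3,0.5],0,1],[[-0.1,0.3,0.5],0,1]])

```text
clock: 39.38
position: [530.6, 124.7, 422.4]
ee_rot: [-0.03, 0.999, -0.008, 0.012]
contact_force: [0.0, -0.1, 0.4]
gripper_width: 0.1
```

```bash
python3 - <<'E'
from h import *
q=shot('side','s20.png');c=shot('scene','c20.png');w=shot('wrist','w20.png'); print(arm.read_state()['position'])
im=cv2.cvtColor(q['pixels'],cv2.COLOR_RGB2BGR)[170:370,160:360]; cv2.imwrite('pics/s20z.png',cv2.resize(im,None,fx=3,fy=3,interpolation=cv2.INTER_CUBIC))
E
```

```text
[531.96452412 122.35477582 421.7416191 ]
```

View pics/s20z.png

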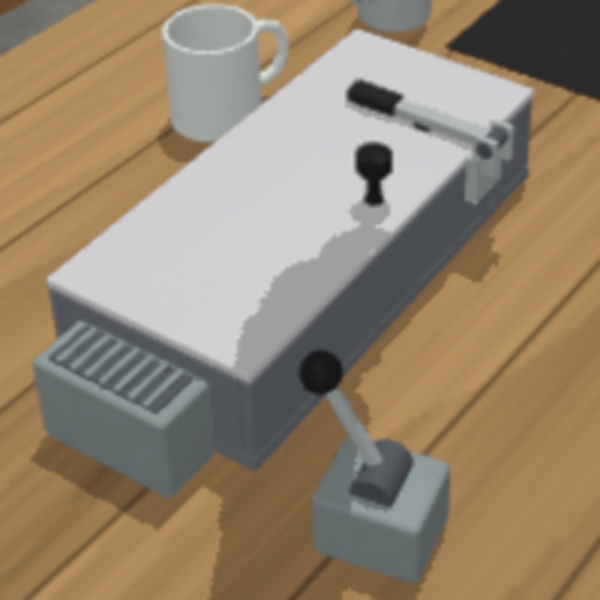

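View pics/c20.png

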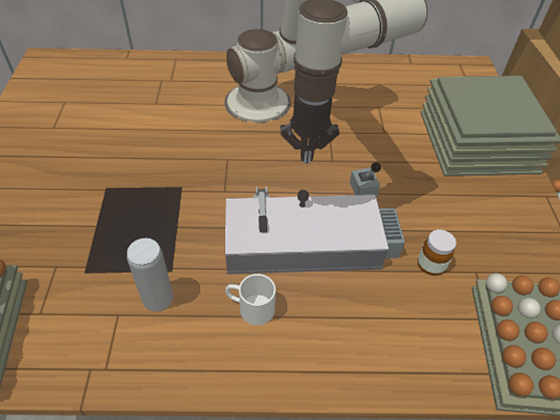

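```bash
python3 - <<'E'
from h import *
from scipy.spatial.transform import Rotation as Q
q=arm.get_image('side');c=arm.get_image('scene')
b=tri((q,160+321/3,170+371/3),(c,376,168)); print('ball',b)
s=arm.read_state(); tip=s['position']+Q.from_quat(s['ee_rot']).apply([0,0,173]); print(tip, 'to start',(b+[34,8,0]-tip)/300)
E
```

```text
ball [426.77318123 311.95542737 122.63615334]
[536.50008143 118.74530476 248.663266  ] to start [-0.252423    0.67070041 -0.42009038]
```

Request:
play_rows(moves=[[[-0.08,0.15,0],0,1],[[-0.16,0.32,0],0,1],[[-0.24,0.5,0],0,1],[[-0.25,0.67,0],0,1],[[-0.25,0.67,0],0,1],[[-0.25,0.67,-0.15],0,1],[[-0.25,0.67,-0.3],0,1],[[-0.25,0.67,-0.455],0,1],[[-0.25,0.67,-0.455],0,1],[[-0.25,0.67,-0.455],0,1]])

```text
clock: 40.88
position: [458.5, 322.5, 286.8]
ee_rot: [-0.027, 1.0, -0.008, 0.013]
contact_force: [-0.3, 0.5, 0.5]
gripper_width: -0.2
```

```bash
python3 - <<'E'
from h import *
q=shot('side','s21.png'); s=arm.read_state();print(s['position'],s['contact_force'])
im=cv2.cvtColor(q['pixels'],cv2.COLOR_RGB2BGR)[220:370,180:360]; cv2.imwrite('pics/s21z.png',cv2.resize(im,None,fx=4,fy=4,interpolation=cv2.INTER_CUBIC))
E
```

```text
[458.42489933 322.77988574 287.36130522] [-0.09514723 -0.83989591 -0.56597597]
```

View pics/s21z.png

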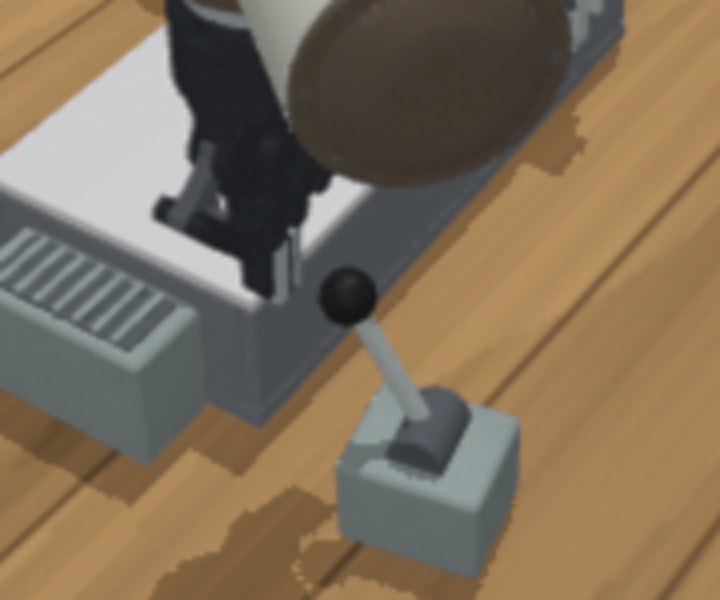

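Request:
play_rows(moves=[[[-0.06,-0.014,-0.01],0,1],[[-0.12,-0.027,-0.01],0,1],[[-0.18,-0.04,-0.01],0,1],[[-0.23,-0.052,-0.01],0,1],[[-0.26,-0.058,-0.01],0,1],[[-0.26,-0.058,-0.01],0,1],[[-0.15,-0.03,0.1],0,1],[[-0.1,-0.03,0.25],0,1],[[0,-0.1,0.4],0,1],[[0.05,-0.2,0.5],0,1],[[0.05,-0.2,0.5],0,1],[[0.05,-0.2,0.5],0,1]])

```text
clock: 42.42
position: [473.5, 262.7, 436.5]
ee_rot: [-0.027, 1.0, -0.008, 0.013]
contact_force: [-0.2, 0.0, -0.4]
gripper_width: -0.1
```

```bash
python3 - <<'E'
from h import *
q=shot('side','s22.png');c=shot('scene','c22.png'); s=arm.read_state();print(s['clock'],s['position'],s['contact_force'])
E
```

```text
42.525 [473.15990155 263.18171155 435.99029924] [ 1.06800137 -0.17510162  0.48232458]
```

View pics/s22.png

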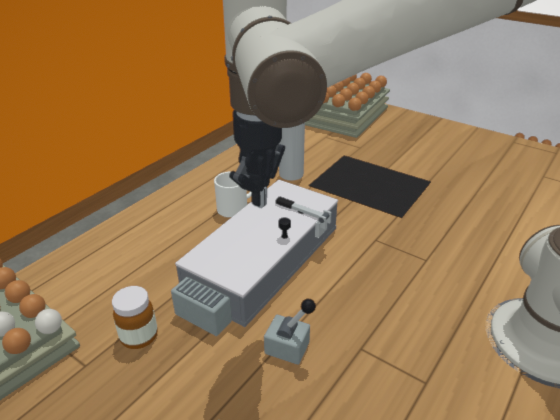

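View pics/c22.png

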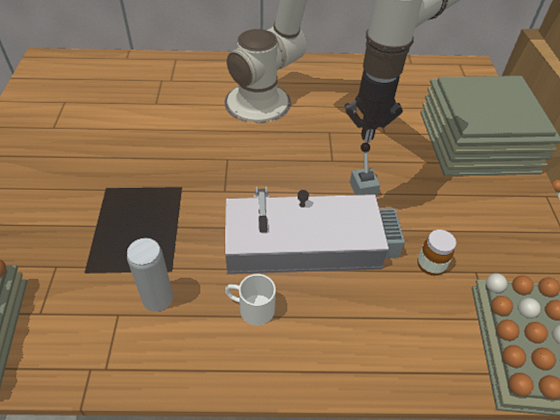

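Ball is back at (308,306) in the side view and (365,147) in the scene view, exactly as at the start. The lid and clamp are down, and the gripper is clear. Handing in.

```bash
python3 - <<'E'
from bench import arm
print(arm.job_done())
E
```

```text
the job is handed in; nothing more can be done
None
```

I switched the isolator off and put all three packs on the mat into the box. Then I shut the lid, brought the clamp down and flipped the isolator back on. The job is handed in at about 42.5 s of the 210 s allowed; no verdict was reported.

**Last checks:**
- **Packs:** the last wrist picture before closing showed all three upright on the box floor, with space between them. I could not see them once the lid was shut.
- **Lid and clamp:** both pictures show the lid flat on the rim and the clamp flat over it. The fingertip heights agreed: about 86 mm at the lid's top face, and about 99 mm at the clamp arm's top.
- **Isolator:** the lever ball is back at the same pixels as at the start, (308,306) in the side view and (365,147) in the scene view.
- **Other things:** the flask, honey jar and mug look unmoved, and the gripper touches nothing.

**What disagreed or went less well:**
- **Housing direction:** the description says the isolator's x axis points to the robot's left, but the pictures showed the lever swinging along the robot's forward axis. I went by the pictures.
- **Knocked pack:** one pack was knocked about 3 cm towards another during the run, so I measured it again before gripping it.
- **Lid press:** the shut fingers pressed the lid with about 55 N for a moment. That is under the 120 N wrist limit. The 40 N limit is for the arm and the gripper's body, and I took it not to cover the fingers.

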